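# Sort the reagent bottles into their spill trays

## Robot

A 6-joint arm with a two-finger parallel gripper is mounted at the origin on a cart in front of the work surface, level with it; the furniture and walls round the work are solid. World frame = base frame: x ahead of the robot, y to its left, z up, the work surface at z = 0. Lengths are in m, angles in degrees, forces in N, time in s.
With the tool pointing down it reaches from about 0.35 to 0.925 m from the base axis. Payload 6.4 kg.
Tool frame: the origin (TCP) lies midway between the tips of the shut fingers; the grasp point (between the pads) lies 19 mm behind it (grip_depth is the distance from the TCP to the grasp point, in m); z points along the fingers, y is the line along which they close (so a half turn about z gives the same grasp; the last joint's range is limited). The gripper opens to 94 mm and grips with 3 to 60 N. Pads are 16 mm wide; open, the fingers measure 119 mm over their backs; the gripper's body (75 mm by 177 mm) begins 78 mm behind the grasp point.
Start: joints at [-9.975, 14.043, 89.255, -0, 76.702, -9.975], TCP at [0.65, 0, 0.205] pointing down, gripper open.
Joint ranges: [-179.41, 179.41], [-58.25, 129.5], [7.25, 145.43], [-54.29, 234.29], [11.92, 165.04], [-157.13, 157.13]. Speed limits (degrees/s): [147.25, 147.25, 180, 180, 180, 180].

## Interface

Orientations are given as a 3x3 rotation matrix whose columns are the frame's x, y, z axes.
In Python, from station import * gives the robot as it stands.
- The arm moves only by the shell command python3 -m creep 'ROWS' [OPENING] [FORCE]. ROWS is a JSON object whose one key "increments" holds a list of rows, each a list of 4 numbers: the shift along the tool's x, y, z in cm, then the turn about the tool's z in degrees. In form: {"increments": [[dx, dy, dz, spin], ...]}. A call has 1 to 10 rows; each row shifts and turns the commanded pose from where the row before left it, along the tool's axes as they then stand; what a row does not reach is not made up. A row lasts 1/10 s, in which the tool goes at most 50 mm and 8.59 degrees, less where a joint would pass 70% of its speed; a pose out of reach is approached as far as the arm can. A call is refused whole if a number of a shift passes 5 or a number of a turn 8.59, either way. A call with a gripper value outside its range is refused whole. OPENING is the closure, from -1 (fully open) to 1 (shut), set as the call begins (- or left out, the last holds). The fingers move at their own pace and stop on an object; FORCE is the grip in N (left out, the last holds). Time passes only in rows, so rows that do not move let the fingers close. It gives the time, the measured TCP pose, the force, the opening and the grip force at its end, in the units of the state.
- read_state(): the state, without advancing time (a new reading comes with each control period).
- snapshot(name): name is "scene" or "side" or "wrist"; returns a dict with "image" (400x640x3 uint8, red, green, blue), "fovy" (degrees; the focal length in pixels is half the picture's height over the tangent of half this angle, whatever the lens; pixels are square), "cx", "cy" (the principal point, pixels), "k1" (the pictures are not rectified: a ray, as slopes to the right and down, at radius r is drawn at 1 + k1 r^2 times it, then the intrinsics apply), "position" and "attitude" of the camera in the world. Camera axes: x right, y up, looking along -z (the intrinsics and any distortion apply to the point x, -y, -z); pixel columns grow to the right and rows downward; lengths in m; the calibration is good to about 2 mm. A picture is of the moment at which its call begins. There is no depth.
- job_done(): hands the job in; it is judged then, once.
The state is a dict: "time_s": time; "joint_positions": joint angles; "dq": joint speeds; "tau": joint torques, N m; "eef_pos": TCP position; "tool_rot": TCP orientation; "wrist_force": force on the tool from outside, world axes, zero at the start; "wrist_torque": the same for the moment, N m; "opening": opening from 0.0 (shut) to 1.0 (fully open); "gripper_force": force on a finger pad.
Only numpy, scipy, OpenCV 4.12 (cv2) and the standard library are available. Lean on these libraries where they do the work, as an engineer would, in place of code of your own. Each camera call takes 0.05 s, during which the arm holds its last target. There are 200 camera calls.

## Task

The five reagent bottles on the right of the bench have got mixed up: sort them into the spill trays. Stand both blue-capped white bottles in the blue tray, both brown bottles in the yellow tray and the clear, white-capped bottle in the white tray, every bottle upright and flat on the tray's floor. Do not tip any bottle over on the way, and leave the petri dishes that stand among them where they are.

Things in the scene. Friction and masses are not known exactly. Their poses are not given: they have to be found in the camera images.
- blue_cap_a: Squat white plastic bottle with a blue screw cap and a blue-striped label, 64 mm diameter, 125 mm tall. The body counts as full width up to 105 mm; above that is the cap, 39 mm in diameter. Origin: centre of the underside; z up. Loose, about 0.1 to 0.23 kg. Can be held by the cap from above with a firm grip (40 N; a light one lets it swing). One of two alike.
- blue_cap_b: Squat white plastic bottle with a blue screw cap and a blue-striped label, 64 mm diameter, 125 mm tall. The body counts as full width up to 105 mm; above that is the cap, 39 mm in diameter. Origin: centre of the underside; z up. Loose, about 0.1 to 0.23 kg. Can be held by the cap from above with a firm grip (40 N; a light one lets it swing). One of two alike.
- amber_a: Small amber-brown glass bottle with a black screw cap, 48 mm diameter, 100 mm tall. The body counts as full width up to 84 mm above its underside; above that is the cap, 31 mm in diameter. Origin: centre of the underside; z up. Loose, about 0.07 to 0.16 kg. Can be held by the cap from above with a firm grip (40 N; a light one lets it swing). One of two alike.
- amber_b: Small amber-brown glass bottle with a black screw cap, 48 mm diameter, 100 mm tall. The body counts as full width up to 84 mm above its underside; above that is the cap, 31 mm in diameter. Origin: centre of the underside; z up. Loose, about 0.07 to 0.16 kg. Can be held by the cap from above with a firm grip (40 N; a light one lets it swing). One of two alike.
- clear: Clear bottle with pale blue contents and a white screw cap, 60 mm diameter, 130 mm tall. The body counts as full width up to 109 mm above its underside; above that is the cap, 37 mm in diameter. Origin: centre of the underside; z up. Loose, about 0.1 to 0.23 kg. Can be held by the cap from above with a firm grip (40 N; a light one lets it swing).
- tray_blue: Shallow blue plastic spill tray, fixed to the bench, 168 mm long (its x axis) by 98 mm wide (its y axis) outside, plus a 7 mm pull lip at each short end. Rim 26 mm above the bench; walls 4 mm thick; inside 160 x 90 mm; flat floor 4 mm above the bench. Room for two bottles along x, 40 mm either side of the middle. Origin: centre of the underside; z up.
- tray_yellow: Shallow yellow plastic spill tray, fixed to the bench, 168 mm long (its x axis) by 98 mm wide (its y axis) outside, plus a 7 mm pull lip at each short end. Rim 26 mm above the bench; walls 4 mm thick; inside 160 x 90 mm; flat floor 4 mm above the bench. Room for two bottles along x, 40 mm either side of the middle. Origin: centre of the underside; z up.
- tray_white: Shallow white plastic spill tray, fixed to the bench, 168 mm long (its x axis) by 98 mm wide (its y axis) outside, plus a 7 mm pull lip at each short end. Rim 26 mm above the bench; walls 4 mm thick; inside 160 x 90 mm; flat floor 4 mm above the bench. Room for two bottles along x, 40 mm either side of the middle. Origin: centre of the underside; z up.
- monitor: The monitor behind the trays, fixed, 505 mm wide (its y axis): its upright screen face stands 80 mm nearer the robot than this origin and reaches from 48 to 356 mm above the bench; keep clear of it. Origin: bench level under the stand. Also fixed: the black hand scanner on its stand between trays and bottles, about 250 mm tall, its head about 170 mm nearer the robot than the screen face.
- dishes: Low stack of two round clear petri dishes with pinkish contents, 62 mm diameter, 29 mm high, loose among the bottles; not to be moved. Origin: centre of the underside; z up.
There are look-alikes about, which are no part of the job. Leave any red look-alike of the amber_a alone.

How it is judged:
By the outcome, as a careful person would: the job done as asked, in the order asked, and still so for the second after the job is handed in, with the robot touching nothing.
It also fails if it takes over 147 s, if anything falls off the work surface, if the arm or the gripper's body presses on something with over 40 N, if the wrist force passes 120 N, or if a joint passes its speed limit or range.

## Working session

There is one attempt and no reset: what is moved stays moved. The work goes in short steps, Python scripts to look and compute and a shell command to move; the robot and the scene stay as the last step left them, time stands still between calls to the robot, and variables do not carry over. Pictures are saved under pics/ and viewed, at most 14 in all, crops included, and the job is handed in when it is done.

```bash
mkdir -p pics
cat > h.py <<'E'
from station import *
import numpy as np, cv2, json, pickle
def snap(n,f):
    s=snapshot(n); cv2.imwrite(f'pics/{f}.png',s['image'][:,:,::-1]); pickle.dump(s,open(f'pics/{f}.pkl','wb')); return s
def ray(s,u,v):
    h=s['image'].shape[0]; f=h/2/np.tan(np.radians(s['fovy'])/2)
    K=np.array([[f,0,s['cx']],[0,f,s['cy']],[0,0,1]])
    p=cv2.undistortPoints(np.array([[[u,v]]],float),K,np.array([s['k1'],0,0,0,0.]))[0,0]
    d=np.array(s['attitude'])@np.array([p[0],-p[1],-1]); return np.array(s['position']),d/np.linalg.norm(d)
def atz(s,u,v,z):
    o,d=ray(s,u,v); return o+d*(z-o[2])/d[2]
def tri(l):
    A=0;b=0;R=[ray(*q) for q in l]
    for o,d in R:
        P=np.eye(3)-np.outer(d,d); A=A+P; b=b+P@o
    x=np.linalg.solve(A,b); return x,[np.linalg.norm((np.eye(3)-np.outer(d,d))@(x-o)) for o,d in R]
def proj(s,p):
    h=s['image'].shape[0]; f=h/2/np.tan(np.radians(s['fovy'])/2)
    c=np.array(s['attitude']).T@(np.array(p)-s['position']); x,y=c[0]/-c[2],-c[1]/-c[2]
    k=1+s['k1']*(x*x+y*y); return f*x*k+s['cx'],f*y*k+s['cy']
def load(f): return pickle.load(open(f'pics/{f}.pkl','rb'))
E
python3 - <<'E'
from h import *
for n in("scene","side","wrist"):
    s=snap(n,n+'0'); print(n,s['fovy'],s['cx'],s['cy'],s['k1'],np.round(s['position'],3),np.round(s['attitude'],2).tolist())
st=read_state(); print(st)
E
```

```text
scene 56.193553357049936 322.15981005862085 200.65493594845486 -0.03579046614737681 [ 0.864 -0.519  0.899] [[0.89, -0.35, 0.28], [0.45, 0.71, -0.54], [-0.02, 0.61, 0.79]]
side 53.0152146262896 321.87560223659597 200.2515515496948 0.016301305218175476 [ 0.098 -0.606  0.597] [[0.81, 0.34, -0.48], [-0.59, 0.43, -0.69], [-0.03, 0.84, 0.54]]
wrist 60.992401410841765 316.7086154107413 206.3807954303558 -0.020307961880964946 [0.651 0.074 0.384] [[1.0, -0.0, 0.0], [0.0, 0.97, 0.25], [-0.0, -0.25, 0.97]]
{'time_s': 0.15, 'joint_positions': array([-9.97585873e+00,  1.40760608e+01,  8.93070060e+01,  2.67797971e-04,
        7.67010960e+01, -9.97504973e+00]), 'dq': array([-0.01566316, -0.15221439, -0.16837741, -0.1009292 ,  0.13996627,
       -0.00291211]), 'tau': array([ 8.87750393e-04, -4.16263855e+01, -3.14982533e+01,  6.85620052e-02,
        3.16100603e-02, -6.42144232e-05]), 'eef_pos': array([6.49553542e-01, 7.82054316e-05, 2.04603299e-01]), 'tool_rot': array([[ 1.53852695e-05,  9.99998955e-01, -1.44591991e-03],
       [ 9.99999966e-01, -1.50108710e-05,  2.58945010e-04],
       [ 2.58923035e-04, -1.44592385e-03, -9.99998921e-01]]), 'wrist_force': array([ 0.54484484,  0.21545703, -0.20564725]), 'wrist_torque': array([ 0.0707066 , -0.02317462, -0.0288811 ]), 'gripper_force': 0.0, 'opening': 0.9967560728071058}
```

View pics/scene0.png

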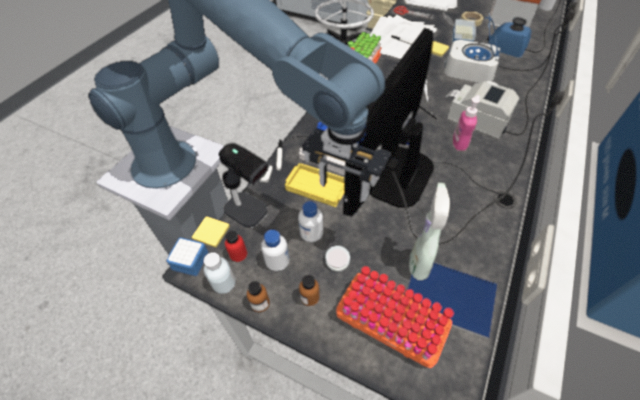

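View pics/side0.png

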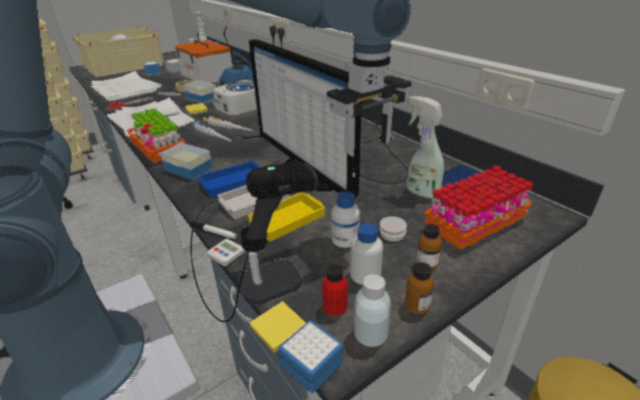

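View pics/wrist0.png

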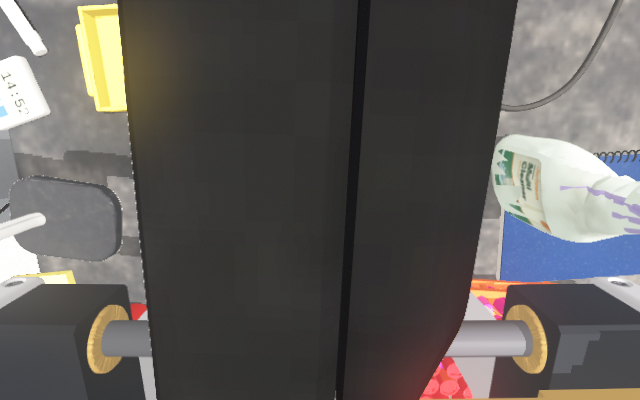

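The scene shows clear at (212,259), white bottles at (272,238) and (310,208), ambers at (257,289) and (309,282), the red decoy at (234,237) and the dishes at (338,259). The side view shows the same bottles, plus the trays at (232,178), (255,197) and (287,214), partly behind the scanner. The wrist view mostly shows the monitor's top edge.

Run:
```python
from h import *
a,b=load('scene0'),load('side0')
c=cv2.resize(a['image'][180:330,160:360],(800,600),interpolation=cv2.INTER_CUBIC); cv2.imwrite('pics/c1.png',c[:,:,::-1])
c=cv2.resize(b['image'][150:350,200:460],(780,600),interpolation=cv2.INTER_CUBIC); cv2.imwrite('pics/c2.png',c[:,:,::-1])
for n,p,q in [('clear',(212,259),(374,283)),('w1',(272,238),(368,233)),('w2',(310,208),(345,199)),('a1',(257,289),(422,270)),('a2',(309,282),(432,230)),('red',(234,237),(335,271)),('dish',(338,255),(393,225))]:
    x,r=tri([(a,*p),(b,*q)]); print(n,np.round(x,3),np.round(r,4))
for uv in [(233,178),(255,200),(287,214)]: print(np.round(atz(b,*uv,.02),3))
```

```text
clear [ 0.435 -0.263  0.127] [0.0012 0.0012]
w1 [ 0.526 -0.146  0.115] [0.0012 0.0012]
w2 [ 0.568 -0.023  0.115] [0.0006 0.0006]
a1 [ 0.554 -0.265  0.088] [0.0009 0.0009]
a2 [ 0.656 -0.198  0.093] [0.0002 0.0002]
red [ 0.426 -0.172  0.09 ] [0.0005 0.0005]
dish [ 0.673 -0.073  0.027] [0.0023 0.0023]
[0.474 0.382 0.02 ]
[0.469 0.236 0.02 ]
[0.502 0.127 0.02 ]
```

View pics/c1.png

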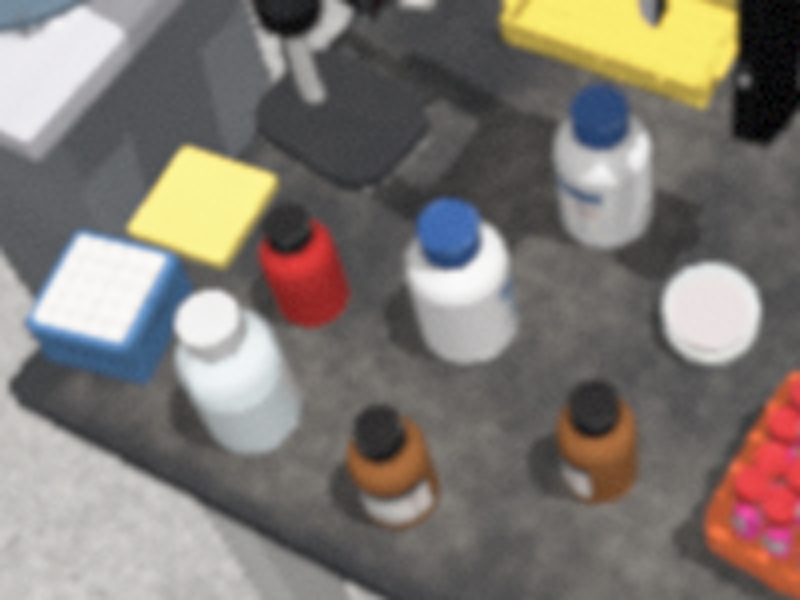

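View pics/c2.png

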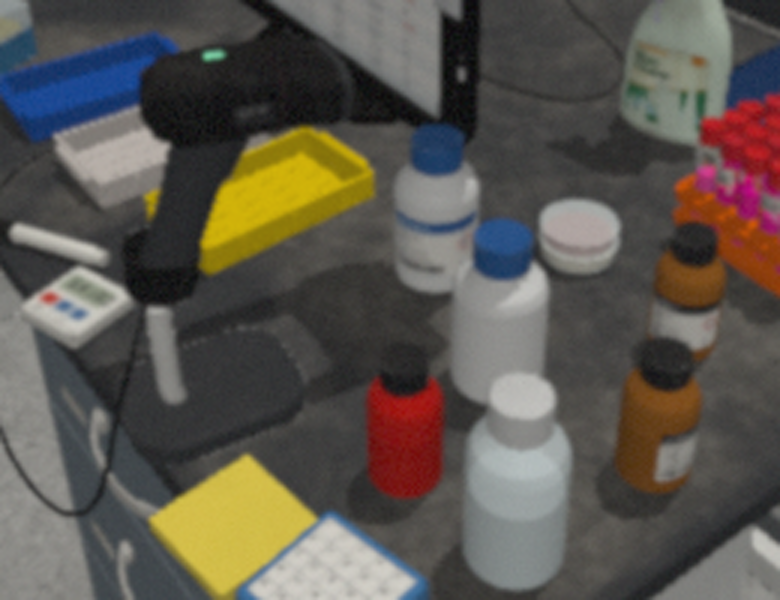

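Run:
```python
from h import *
a,b,w=load('scene0'),load('side0'),load('wrist0')
print(tri([(a,348,209),(b,356,191)]))
for uv in [(356,191),(357,88),(252,42),(262,135)]:
  for z in(.048,.356): print(uv,z,np.round(atz(b,*uv,z),3))
for p in [(.65,0,.205),(.65,0.06,.356),(.65,.1,.356)]: print(p,proj(a,p),proj(b,p),proj(w,p))
# scanner head/base
print('scbase',atz(b,253,278,0),atz(a,248,218,0),'head',tri([(a,262,165),(b,312,177)]),tri([(a,236,150),(b,262,172)]))
# tray rims
for n,l in dict(yel=[(249,212),(267,241),(325,207),(303,193),(270,239)],blue=[(200,177),(212,196),(255,163)],white=[(218,194),(235,218)]).items():
  for uv in l: print(n,uv,np.round(atz(b,*uv,.026),3))
print([np.round(atz(a,*uv,.026),3) for uv in [(286,182),(334,202),(287,185)]])
print([np.round(atz(w,*uv,.026),3) for uv in [(80,5),(126,8),(92,110),(126,110)]])
```

```text
(array([0.64915068, 0.03876391, 0.07796635]), [np.float64(0.003951388955953846), np.float64(0.003951388955953916)])
(356, 191) 0.048 [0.68  0.07  0.048]
(356, 191) 0.356 [ 0.353 -0.309  0.356]
(357, 88) 0.048 [1.238 0.728 0.048]
(357, 88) 0.356 [ 0.598 -0.02   0.356]
(252, 42) 0.048 [1.341 1.912 0.048]
(252, 42) 0.356 [0.643 0.499 0.356]
(262, 135) 0.048 [0.663 0.544 0.048]
(262, 135) 0.356 [ 0.346 -0.101  0.356]
(0.65, 0, 0.205) (np.float64(343.66514591122444), np.float64(191.07739885794982)) (np.float64(367.4304727124861), np.float64(148.2881511639809)) (np.float64(315.55637300754), np.float64(252.0864981097626))
(0.65, 0.06, 0.356) (np.float64(357.4105530736642), np.float64(127.33374165475557)) (np.float64(351.289046544854), np.float64(74.13242878460676)) (np.float64(308.1328030607244), np.float64(274.7050506574956))
(0.65, 0.1, 0.356) (np.float64(364.5867897984477), np.float64(116.34510710335023)) (np.float64(339.6854345292326), np.float64(70.27430718813537)) (np.float64(305.27291159383094), np.float64(-296.54658189125666))
scbase [ 0.33365342 -0.00533636  0.        ] [ 0.3767097  -0.06144398  0.        ] head (array([ 0.45640836, -0.04865392,  0.23306509]), [np.float64(0.013111527265537852), np.float64(0.013111527265537777)]) (array([ 0.37297155, -0.03088128,  0.25223865]), [np.float64(0.0015767375450201294), np.float64(0.0015767375450201958)])
yel (249, 212) [0.427 0.187 0.026]
yel (267, 241) [0.405 0.056 0.026]
yel (325, 207) [0.591 0.086 0.026]
yel (303, 193) [0.584 0.178 0.026]
yel (270, 239) [0.414 0.058 0.026]
blue (200, 177) [0.397 0.438 0.026]
blue (212, 196) [0.383 0.317 0.026]
blue (255, 163) [0.565 0.416 0.026]
white (218, 194) [0.4   0.317 0.026]
white (235, 218) [0.387 0.184 0.026]
[array([0.421, 0.089, 0.026]), array([0.586, 0.084, 0.026]), array([0.43 , 0.08 , 0.026])]
[array([0.423, 0.179, 0.026]), array([0.468, 0.176, 0.026]), array([0.42 , 0.082, 0.026]), array([0.455, 0.081, 0.026])]
```

```bash
python3 -m creep '{"increments": [[0,0,-5,0],[0,0,-5,0],[0,0,-5,0],[0,0,0,-8.5],[0,0,0,-8.5],[0,0,0,-8.5],[0,0,0,-8.5],[0,0,0,-8.5],[0,0,0,-8.5]]}' -0.4 40
python3 -m creep '{"increments": [[0,0,0,-8.5],[0,0,0,-8.5],[0,0,0,-8.5],[0,0,0,-8.5],[0,0,0,-5],[5,0,0,0],[5,0,0,0],[5,0,0,0],[0,0,0,0]]}'
python3 - <<'E'
from h import *
snap('wrist','w1');snap('scene','s1')
E
python3 -m creep '{"increments": [[0,5,0,0],[0,5,0,0],[0,5,0,0],[0,5,0,0],[0,0,0,0],[0,0,0,0]]}'
python3 - <<'E'
from h import *
snap('wrist','w2');print(read_state()['eef_pos'],read_state()['tool_rot'].round(3))
E
```

```text
time_s: 1.05
eef_pos: [0.6498, 0.0, 0.3549]
tool_rot: [[-0.781, 0.625, -0.001], [0.625, 0.781, 0.0], [0.001, -0.0, -1.0]]
wrist_force: [-0.5, -0.6, 0.3]
opening: 0.698
gripper_force: 0.0
time_s: 1.95
eef_pos: [0.4953, 0.0008, 0.3546]
tool_rot: [[-1.0, 0.0, -0.001], [0.0, 1.0, 0.0], [0.001, 0.0, -1.0]]
wrist_force: [1.3, -0.1, -0.4]
opening: 0.702
gripper_force: 0.0
time_s: 2.65
eef_pos: [0.5008, 0.201, 0.355]
tool_rot: [[-1.0, -0.002, -0.001], [-0.002, 1.0, -0.001], [0.001, -0.001, -1.0]]
wrist_force: [0.3, -0.6, -0.9]
opening: 0.701
gripper_force: 0.0
[0.50087984 0.19997891 0.35508849] [[-1.    -0.    -0.001]
 [-0.     1.    -0.001]
 [ 0.001 -0.001 -1.   ]]
```

View pics/w1.png

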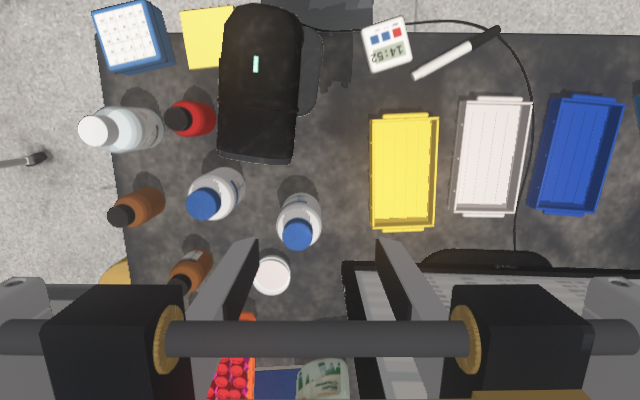

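View pics/w2.png

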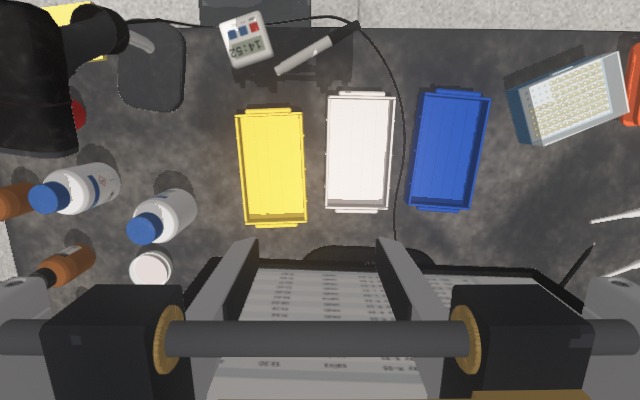

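The two wrist views, w1 and w2, show all the trays and the bottles. Yellow is at about (404,172) in w1 and (272,167) in w2, white at (492,156) and (360,152), and blue at (577,155) and (448,150). The scanner head in w1 spans u 218–300 and v 5–163.

Run:
```python
from h import *
a,b,w,v=load('scene0'),load('side0'),load('w1'),load('w2')
T=dict(yel=[(370,116,235,112),(439,116,303,111),(436,228,307,223),(372,231,245,225)],
white=[(462,100,328,95),(531,101,395,96),(517,213,390,210),(454,212,326,208)],
blue=[(564,97,422,90),(622,100,489,95),(597,212,468,210),(530,210,408,207)])
for n,l in T.items():
  P=np.array([tri([(w,*q[:2]),(v,*q[2:])])[0] for q in l]); Q=np.array([(atz(w,*q[:2],.026)+atz(v,*q[2:],.026))/2 for q in l])
  d=Q[[2,3]].mean(0)-Q[[0,1]].mean(0); 
  print(n,'tri',P.mean(0).round(3),'z',P[:,2].round(3),'rim',Q.mean(0).round(4),'len',np.linalg.norm(d).round(3),'wid',np.linalg.norm(Q[[0,3]].mean(0)-Q[[1,2]].mean(0)).round(3),'yaw',np.degrees(np.arctan2(d[1],d[0])).round(1))
for n,l in dict(clear=[(a,212,259),(b,374,283),(w,93,131)],w1=[(a,272,238),(b,368,232),(w,203,206),(v,45,197)],w2=[(a,310,208),(b,345,198),(w,297,235),(v,144,229)],
 a1=[(a,255,288),(b,422,269),(w,120,216)],a2=[(a,309,281),(b,432,229),(v,44,274)],red=[(a,233,236),(b,335,270),(w,176,118)]).items():
  x,r=tri(l); print(n,x.round(4),np.round(r,4))
for uv in [(218,30),(300,30),(218,160),(292,163),(256,64)]: print('head',uv,atz(w,*uv,.23).round(3))
s=load('w1');t=load('s1')
print('light',tri([(w,256,64),(a,236,150)]))
for uv in [(352,265),(345,290)]: print('mon',atz(w,*uv,.356).round(3))
print('mon2',atz(v,222,262,.356).round(3),atz(v,535,270,.356).round(3))
```

```text
yel tri [0.505 0.134 0.024] z [0.015 0.02  0.034 0.026] rim [0.5062 0.1341 0.026 ] len 0.172 wid 0.099 yaw 2.7
white tri [0.482 0.265 0.02 ] z [0.008 0.021 0.026 0.025] rim [0.4818 0.2639 0.026 ] len 0.168 wid 0.099 yaw 0.9
blue tri [0.479 0.394 0.028] z [0.045 0.02  0.042 0.005] rim [0.4786 0.3951 0.026 ] len 0.171 wid 0.097 yaw -3.7
clear [ 0.4361 -0.263   0.1278] [0.0016 0.0014 0.0015]
w1 [ 0.5281 -0.1453  0.1174] [0.0014 0.0015 0.004  0.0018]
w2 [ 0.5688 -0.0238  0.1179] [0.0007 0.0011 0.0016 0.0006]
a1 [ 0.5516 -0.2668  0.0939] [0.0009 0.0007 0.0005]
a2 [ 0.6533 -0.1963  0.0914] [0.0013 0.0046 0.0054]
red [ 0.424  -0.1746  0.0962] [0.0015 0.0003 0.0013]
head (218, 30) [ 0.353 -0.08   0.23 ]
head (300, 30) [ 0.353 -0.013  0.23 ]
head (218, 160) [ 0.46  -0.088  0.23 ]
head (292, 163) [ 0.462 -0.021  0.23 ]
head (256, 64) [ 0.379 -0.05   0.23 ]
light (array([ 0.38486428, -0.04365037,  0.26661706]), [np.float64(0.0004337758955876196), np.float64(0.0004337758955875706)])
mon [0.504 0.021 0.356]
mon [0.52  0.017 0.356]
mon2 [0.508 0.147 0.356] [0.513 0.327 0.356]
```

```bash
python3 -m creep '{"increments": [[-1.36,-4.48,0,0],[-1.36,-4.48,0,0],[-1.36,-4.48,0,0],[-1.36,-4.48,0,0],[-1.36,-4.48,0,0],[0,0,4.5,0],[0,0,4.5,0],[0,0,4.5,0],[0,0,4.5,0],[0,0,0,0]]}'
python3 -m creep '{"increments": [[0,0,2,0],[0,0,2,0],[0,0,1.8,0],[0,0,1,0],[0,0,0,0],[0,0,0,0]]}'
python3 - <<'E'
from h import *
snap('wrist','w3');snap('side','sd3')
E
```

```text
time_s: 3.7
eef_pos: [0.5634, -0.0249, 0.1684]
tool_rot: [[-1.0, 0.003, -0.013], [0.003, 1.0, 0.003], [0.013, 0.003, -1.0]]
wrist_force: [-0.5, 0.3, 0.3]
opening: 0.7
gripper_force: 0.0
time_s: 4.3
eef_pos: [0.5691, -0.0247, 0.1092]
tool_rot: [[-1.0, 0.001, 0.002], [0.001, 1.0, -0.001], [-0.002, -0.001, -1.0]]
wrist_force: [0.6, -0.8, 0.6]
opening: 0.704
gripper_force: 0.0
```

View pics/sd3.png

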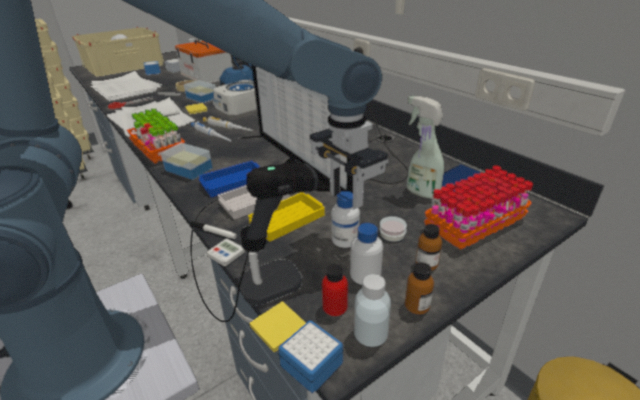

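The side view shows the fingers standing on either side of the blue cap at (345,198), with the bottle undisturbed. I'll close and lift a little.

```bash
python3 -m creep '{"increments": [[0,0,0,0],[0,0,0,0],[0,0,0,0],[0,0,0,0],[0,0,0,0],[0,0,0,0],[0,0,0,0],[0,0,0,0]]}' 1 40
python3 -m creep '{"increments": [[0,0,-1,0],[0,0,-2,0],[0,0,-3,0],[0,0,-4,0],[0,0,-4,0],[0,0,-4,0],[0,0,-4,0],[0,0,-2,0],[0,0,0,0]]}'
python3 - <<'E'
from h import *
snap('wrist','w4')
E
```

```text
time_s: 5.2
eef_pos: [0.5681, -0.024, 0.1076]
tool_rot: [[-1.0, 0.0, 0.0], [0.0, 1.0, 0.0], [-0.0, 0.0, -1.0]]
wrist_force: [0.3, -0.2, 0.3]
opening: 0.409
gripper_force: 40.0
time_s: 6.1
eef_pos: [0.5693, -0.0243, 0.3519]
tool_rot: [[-1.0, -0.0, 0.007], [-0.0, 1.0, -0.002], [-0.007, -0.002, -1.0]]
wrist_force: [-0.4, 0.7, -1.8]
opening: 0.408
gripper_force: 40.0
```

View pics/w4.png

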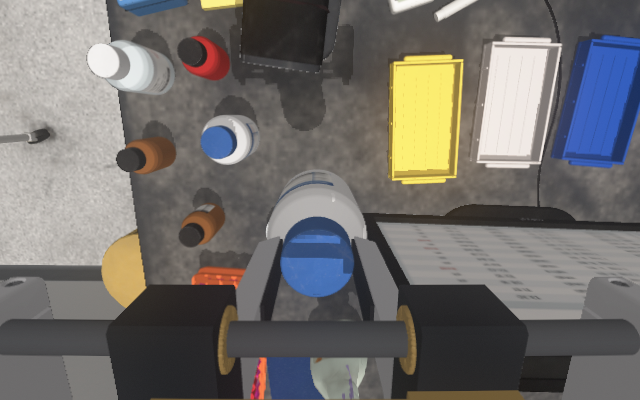

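w4 shows the white bottle held upright by its cap at (317,257). I'll carry it to the far slot of the blue tray.

```bash
python3 -m creep '{"increments": [[0.49,1,0,0],[0.49,2,0,0],[0.49,3,0,0],[0.49,4,0,0],[0.49,4,0,0],[0.49,4,0,0],[0.49,4,0,0],[0.49,4,0,0],[0.49,4,0,0],[0.49,4,0,0]]}'
python3 -m creep '{"increments": [[0,3,0,0],[0,2,0,0],[0,1.5,0,0],[0,1.1,0,0],[0,0,2,0],[0,0,4,0],[0,0,4,0],[0,0,3,0],[0,0,2,0],[0,0,0,0]]}'
python3 -m creep '{"increments": [[0,0,2,0],[0,0,2,0],[0,0,1.5,0],[0,0,1,0],[0,0,0.5,0],[0,0,0,0],[0,0,0,0],[0,0,0,0]]}'
python3 - <<'E'
from h import *
v=load('w4')
for n,uv,z in [('w1',(218,142),.125),('a1',(130,160),.1),('a2',(191,235),.1),('clear',(102,62),.13)]: print(n,atz(v,*uv,z).round(4))
snap('wrist','w5')
print(read_state()['eef_pos'])
E
```

```text
time_s: 7.15
eef_pos: [0.517, 0.3178, 0.3447]
tool_rot: [[-1.0, -0.0, -0.004], [-0.0, 1.0, -0.001], [0.004, -0.001, -1.0]]
wrist_force: [0.8, 0.2, -1.8]
opening: 0.408
gripper_force: 40.0
time_s: 8.15
eef_pos: [0.5172, 0.3902, 0.1931]
tool_rot: [[-1.0, 0.001, -0.007], [0.001, 1.0, -0.004], [0.007, -0.004, -1.0]]
wrist_force: [0.3, -0.6, -1.9]
opening: 0.407
gripper_force: 40.0
time_s: 8.95
eef_pos: [0.5196, 0.3923, 0.1286]
tool_rot: [[-1.0, -0.0, 0.002], [-0.0, 1.0, 0.001], [-0.002, 0.001, -1.0]]
wrist_force: [-0.1, 1.0, -1.5]
opening: 0.408
gripper_force: 40.0
w1 [ 0.5267 -0.1413  0.125 ]
a1 [ 0.5512 -0.2633  0.1   ]
a2 [ 0.6526 -0.1944  0.1   ]
clear [ 0.4382 -0.2632  0.13  ]
[0.51949739 0.39229539 0.12845168]
```

View pics/w5.png

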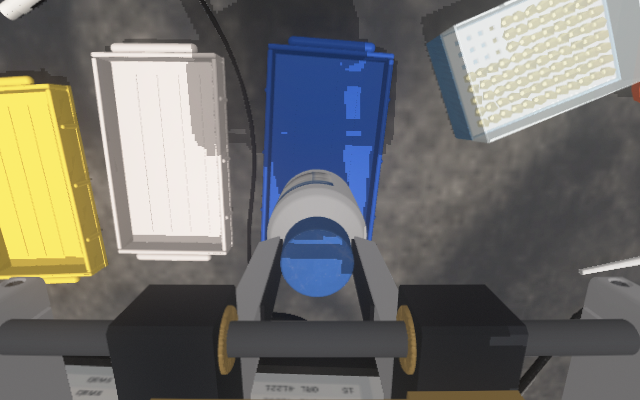

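w5 shows the bottle inside the blue tray's walls, with the tray's near corners at (268,45) and (393,55). I'll lower and release it.

```bash
python3 - <<'E'
from h import *
v=load('w5')
B=[atz(v,*q,.026) for q in [(268,47),(393,57)]]; print(np.round(B,4),np.mean(B,0).round(4))
W=[atz(v,*q,.026) for q in [(93,55),(222,56),(231,253),(119,254)]];print(np.round(W,4).tolist(),np.mean(W,0).round(4))
E
python3 -m creep '{"increments": [[0,0,0.8,0],[0,0,0.4,0],[0,0,0.3,0],[0,0,0.2,0],[0,0,0,0],[0,0,0,0],[0,0,0,0]]}'
```

```text
[[0.3948 0.355  0.026 ]
 [0.4018 0.4515 0.026 ]] [0.3983 0.4033 0.026 ]
[[0.3998, 0.2184, 0.026], [0.4012, 0.3192, 0.026], [0.5646, 0.316, 0.026], [0.5659, 0.2147, 0.026]] [0.4829 0.2671 0.026 ]
time_s: 9.7
eef_pos: [0.5194, 0.3919, 0.1117]
tool_rot: [[-1.0, -0.0, 0.0], [-0.0, 1.0, -0.0], [-0.0, -0.0, -1.0]]
wrist_force: [-2.2, -2.5, 5.3]
opening: 0.408
gripper_force: 40.0
```

```bash
python3 -m creep '{"increments": [[0,0,0,0],[0,0,0,0],[0,0,0,0],[0,0,-1,0],[0,0,-3,0],[0,0,-4,0],[0,0,-5,0],[0,0,-5,0],[0,0,-4,0],[0,0,-2,0]]}' -0.4
python3 -m creep '{"increments": [[-0.1,-4.9,0,0],[-0.1,-4.9,0,0],[-0.1,-4.9,0,0],[-0.1,-4.9,0,0],[-0.1,-4.9,0,0],[-0.1,-4.9,0,0],[-0.1,-4.9,0,0],[0,-4.9,0,0],[0,-4.9,0,0],[0,-4.9,0,0]]}'
python3 -m creep '{"increments": [[0,-4.5,0,0],[0,0,0,0],[0,0,4,0],[0,0,4,0],[0,0,4,0],[0,0,3,0],[0,0,0,0],[0,0,0,0]]}'
python3 - <<'E'
from h import *
snap('wrist','w6')
E
```

```text
time_s: 10.7
eef_pos: [0.52, 0.3926, 0.3569]
tool_rot: [[-1.0, -0.0, 0.007], [-0.0, 1.0, 0.004], [-0.007, 0.004, -1.0]]
wrist_force: [0.3, 0.9, -0.0]
opening: 0.701
gripper_force: 0.0
time_s: 11.7
eef_pos: [0.5256, -0.0999, 0.3515]
tool_rot: [[-1.0, 0.0, 0.001], [0.0, 1.0, -0.0], [-0.001, -0.0, -1.0]]
wrist_force: [1.2, 0.2, 0.6]
opening: 0.702
gripper_force: 0.0
time_s: 12.5
eef_pos: [0.5264, -0.1425, 0.2016]
tool_rot: [[-1.0, -0.001, 0.001], [-0.001, 1.0, -0.0], [-0.001, -0.0, -1.0]]
wrist_force: [0.6, -0.1, 0.3]
opening: 0.696
gripper_force: 0.0
```

View pics/w6.png

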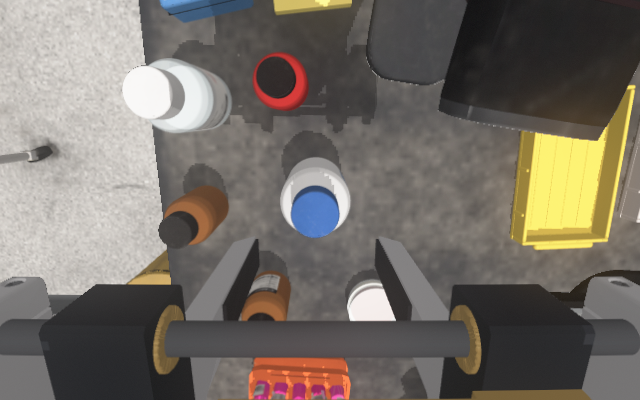

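w6 shows w1's cap at (316,212) between the finger columns, clear's cap at (150,92) and amber a1's cap at (177,230).

Run:
```python
from h import *
v=load('w6')
for n,uv,z in [('w1',(316,212),.125),('a1',(177,230),.1),('clear',(150,92),.13),('red',(276,77),.1),('dish',(376,306),.029)]: print(n,atz(v,*uv,z).round(4))
u,vv=load('w4'),load('w1')
for n,l in dict(w1=[(v,316,212),(u,218,142),(vv,203,206)],clear=[(v,150,92),(u,102,62),(vv,93,131)],a1=[(v,177,230),(u,130,160),(vv,120,216)]).items(): print(n,*tri(l))
```

```text
w1 [ 0.5259 -0.1429  0.125 ]
a1 [ 0.5496 -0.2648  0.1   ]
clear [ 0.4364 -0.2606  0.13  ]
red [ 0.4234 -0.1744  0.1   ]
dish [ 0.6667 -0.073   0.029 ]
w1 [ 0.52811267 -0.14237926  0.12179945] [np.float64(0.0014066582362787143), np.float64(0.00113821497318525), np.float64(0.0024564941056635717)]
clear [ 0.43758797 -0.26021819  0.13293245] [np.float64(0.0013427107511487823), np.float64(0.0015875042462283498), np.float64(0.00024750055061665107)]
a1 [ 0.55249877 -0.26822418  0.09144925] [np.float64(0.00025111818383647755), np.float64(0.00027540160645431763), np.float64(0.00029161525434922387)]
```

```bash
python3 -m creep '{"increments": [[0,0,3,0],[0,0,3,0],[0,0,2,0],[0,0,1,0],[0,0,0.5,0],[0,0,0,0],[0,0,0,0],[0,0,0,0]]}'
python3 -m creep '{"increments": [[0,0,0,0],[0,0,0,0],[0,0,0,0],[0,0,0,0],[0,0,0,0],[0,0,0,0],[0,0,0,0],[0,0,0,0]]}' 1 40
python3 -m creep '{"increments": [[0,0,-1,0],[0,0,-2,0],[0,0,-3,0],[0,0,-4,0],[0,0,-4,0],[0,0,-4,0],[0,0,-4,0],[0,0,-2,0],[0,0,-1,0],[0,0,0,0]]}'
```

```text
time_s: 13.35
eef_pos: [0.5269, -0.1434, 0.1068]
tool_rot: [[-1.0, -0.0, 0.002], [-0.0, 1.0, -0.001], [-0.002, -0.001, -1.0]]
wrist_force: [-0.1, -0.7, 0.8]
opening: 0.701
gripper_force: 0.0
time_s: 14.15
eef_pos: [0.5261, -0.1431, 0.1055]
tool_rot: [[-1.0, -0.0, 0.0], [-0.0, 1.0, -0.0], [-0.0, -0.0, -1.0]]
wrist_force: [-0.0, -0.8, 0.5]
opening: 0.414
gripper_force: 40.1
time_s: 15.15
eef_pos: [0.5262, -0.143, 0.3567]
tool_rot: [[-1.0, -0.0, 0.002], [-0.0, 1.0, -0.001], [-0.002, -0.001, -1.0]]
wrist_force: [-0.0, -0.2, -2.4]
opening: 0.409
gripper_force: 40.3
```

```bash
python3 -m creep '{"increments": [[0,1,0,0],[0,2,0,0],[0,3,0,0],[0,4,0,0],[0,4.4,0,0],[0,4.8,0,0],[0,4.8,0,0],[0,4.8,0,0],[0,4.8,0,0],[0,4.8,0,0]]}'
python3 -m creep '{"increments": [[1,4,0,0],[2,4,0,0],[2,3,0,0],[2,2.5,0,0],[1,1.4,0,0],[0.5,1,0,0],[0,0,2,0],[0,0,4,0],[0,0,4,0],[0,0,3,0]]}'
python3 -m creep '{"increments": [[0,0,3,0],[0,0,2,0],[0,0,2,0],[0,0,1.5,0],[0,0,1,0],[0,0,0.5,0],[0,0,0,0],[0,0,0,0],[0,0,0,0]]}'
```

```text
time_s: 16.15
eef_pos: [0.5244, 0.2434, 0.3531]
tool_rot: [[-1.0, -0.0, -0.004], [-0.0, 1.0, -0.001], [0.004, -0.001, -1.0]]
wrist_force: [1.1, -0.6, -1.0]
opening: 0.41
gripper_force: 40.3
time_s: 17.15
eef_pos: [0.4405, 0.3987, 0.2219]
tool_rot: [[-1.0, 0.001, -0.003], [0.001, 1.0, -0.002], [0.003, -0.002, -1.0]]
wrist_force: [0.0, 0.2, -1.2]
opening: 0.408
gripper_force: 40.3
time_s: 18.05
eef_pos: [0.4416, 0.4004, 0.1266]
tool_rot: [[-1.0, -0.0, 0.002], [-0.0, 1.0, 0.001], [-0.002, 0.001, -1.0]]
wrist_force: [0.5, -0.1, -1.0]
opening: 0.413
gripper_force: 40.3
```

```bash
python3 -m creep '{"increments": [[0,0,0.8,0],[0,0,0.4,0],[0,0,0.2,0],[0,0,0.2,0],[0,0,0,0],[0,0,0,0]]}'
python3 -m creep '{"increments": [[0,0,0,0],[0,0,0,0],[0,0,0,0],[0,0,-1,0],[0,0,-3,0],[0,0,-4,0],[0,0,-5,0],[0,0,-5,0],[0,0,-4,0],[0,0,-2.5,0]]}' -0.4
python3 -m creep '{"increments": [[0,-4.7,0,0],[0,-4.7,0,0],[0,-4.7,0,0],[0,-4.7,0,0],[0,-4.7,0,0],[0,-4.7,0,0],[0,-4.7,0,0],[0,-4.7,0,0],[0,-4.7,0,0],[0,-4.7,0,0]]}'
python3 -m creep '{"increments": [[0.1,-4.7,0,0],[0.1,-4.7,0,0],[0.1,-4.7,0,0],[0.1,-4.4,0,0],[0,-0.6,0,0],[0,0,4,0],[0,0,4,0],[0,0,3,0],[0,0,0,0],[0,0,0,0]]}'
python3 - <<'E'
from h import *
v=snap('wrist','w7'); print(proj(v,(.437,-.261,.13)))
E
```

```text
time_s: 18.65
eef_pos: [0.4411, 0.4001, 0.1095]
tool_rot: [[-1.0, 0.0, 0.0], [0.0, 1.0, 0.0], [-0.0, 0.0, -1.0]]
wrist_force: [-1.5, -1.2, -1.7]
opening: 0.407
gripper_force: 40.4
time_s: 19.65
eef_pos: [0.4417, 0.4005, 0.3601]
tool_rot: [[-1.0, -0.0, 0.006], [-0.0, 1.0, 0.004], [-0.006, 0.004, -1.0]]
wrist_force: [0.0, 0.6, -0.3]
opening: 0.7
gripper_force: 0.0
time_s: 20.65
eef_pos: [0.4405, -0.0718, 0.3556]
tool_rot: [[-1.0, -0.0, 0.002], [-0.0, 1.0, -0.001], [-0.002, -0.001, -1.0]]
wrist_force: [0.4, -0.3, 0.4]
opening: 0.697
gripper_force: 0.0
time_s: 21.65
eef_pos: [0.4374, -0.2606, 0.2457]
tool_rot: [[-1.0, -0.001, 0.001], [-0.001, 1.0, -0.001], [-0.001, -0.001, -1.0]]
wrist_force: [-0.8, -0.4, 0.6]
opening: 0.699
gripper_force: 0.0
(np.float64(316.1597427784198), np.float64(200.3380176733835))
```

View pics/w7.png

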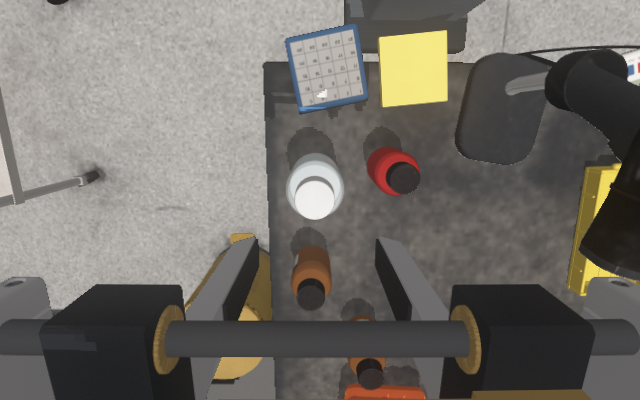

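w7 shows the clear cap at (315,200), exactly where predicted. I'll descend, grip and lift.

```bash
python3 -m creep '{"increments": [[0,0,3,0],[0,0,4,0],[0,0,3,0],[0,0,2,0],[0,0,1,0],[0,0,0.3,0],[0,0,0,0],[0,0,0,0],[0,0,0,0]]}'
python3 -m creep '{"increments": [[0,0,0,0],[0,0,0,0],[0,0,0,0],[0,0,0,0],[0,0,0,0],[0,0,0,0],[0,0,0,0],[0,0,0,0]]}' 1 40
python3 -m creep '{"increments": [[0,0,-1,0],[0,0,-2,0],[0,0,-3,0],[0,0,-4,0],[0,0,-4,0],[0,0,-4,0],[0,0,-4,0],[0,0,-2,0],[0,0,-1,0],[0,0,0,0]]}'
```

```text
time_s: 22.6
eef_pos: [0.4378, -0.2617, 0.1129]
tool_rot: [[-1.0, -0.0, 0.002], [-0.0, 1.0, -0.002], [-0.002, -0.002, -1.0]]
wrist_force: [0.2, -0.2, 0.4]
opening: 0.704
gripper_force: 0.0
time_s: 23.4
eef_pos: [0.437, -0.2611, 0.1115]
tool_rot: [[-1.0, 0.0, 0.0], [0.0, 1.0, -0.0], [-0.0, -0.0, -1.0]]
wrist_force: [-0.1, 0.2, -0.1]
opening: 0.385
gripper_force: 40.0
time_s: 24.4
eef_pos: [0.4372, -0.2611, 0.3626]
tool_rot: [[-1.0, 0.0, 0.001], [0.0, 1.0, -0.001], [-0.001, -0.001, -1.0]]
wrist_force: [0.1, -0.2, -2.1]
opening: 0.388
gripper_force: 40.0
```

```bash
python3 -m creep '{"increments": [[-1,1,0,0],[-2,2,0,0],[-2.5,3,0,0],[-2.5,3,0,0],[-1.3,3.7,0,0],[0,4.8,0,0],[0,4.8,0,0],[0,4.8,0,0],[0,4.8,0,0],[0,4.8,0,0]]}'
python3 -m creep '{"increments": [[1,4,0,0],[1.5,4,0,0],[1.2,3.5,0,0],[1,2.5,0,0],[0,1.2,0,0],[0,0.8,0,0],[0,0,2,0],[0,0,4,0],[0,0,4,0],[0,0,3,0]]}'
python3 -m creep '{"increments": [[0,0,3,0],[0,0,2,0],[0,0,2,0],[0,0,1.5,0],[0,0,1,0],[0,0,0.5,0],[0,0,0,0],[0,0,0,0],[0,0,0,0]]}'
```

```text
time_s: 25.4
eef_pos: [0.5289, 0.109, 0.3591]
tool_rot: [[-1.0, -0.0, -0.004], [-0.0, 1.0, 0.0], [0.004, 0.0, -1.0]]
wrist_force: [1.1, 0.4, -1.8]
opening: 0.384
gripper_force: 40.0
time_s: 26.4
eef_pos: [0.4824, 0.2649, 0.2279]
tool_rot: [[-1.0, 0.002, -0.004], [0.002, 1.0, -0.001], [0.004, -0.001, -1.0]]
wrist_force: [-0.1, 1.0, -2.6]
opening: 0.384
gripper_force: 40.0
time_s: 27.3
eef_pos: [0.4837, 0.2662, 0.1325]
tool_rot: [[-1.0, -0.0, 0.002], [-0.0, 1.0, 0.001], [-0.002, 0.001, -1.0]]
wrist_force: [0.2, -0.3, -1.6]
opening: 0.389
gripper_force: 40.0
```

```bash
python3 -m creep '{"increments": [[0,0,0.8,0],[0,0,0.4,0],[0,0,0.2,0],[0,0,0.2,0],[0,0,0,0],[0,0,0,0]]}'
python3 -m creep '{"increments": [[0,0,0,0],[0,0,0,0],[0,0,0,0],[0,0,-1,0],[0,0,-3,0],[0,0,-4,0],[0,0,-5,0],[0,0,-5,0],[0,0,-4,0],[0,0,-2.5,0]]}' -0.4
python3 -m creep '{"increments": [[-0.62,-4.8,0,0],[-0.62,-4.8,0,0],[-0.62,-4.8,0,0],[-0.62,-4.8,0,0],[-0.62,-4.8,0,0],[-0.62,-4.8,0,0],[-0.62,-4.8,0,0],[-0.62,-4.8,0,0],[-0.62,-4.8,0,0],[-0.62,-4.8,0,0]]}'
python3 -m creep '{"increments": [[-0.6,-4.1,0,0],[0,-1,0,0],[0,0,4,0],[0,0,4,0],[0,0,4,0],[0,0,3,0],[0,0,0,0],[0,0,0,0]]}'
python3 - <<'E'
from h import *
v=snap('wrist','w8'); print(proj(v,(.551,-.2655,.1)),proj(v,(.654,-.196,.1)))
E
```

```text
time_s: 27.9
eef_pos: [0.4831, 0.266, 0.1155]
tool_rot: [[-1.0, 0.0, 0.0], [0.0, 1.0, 0.0], [-0.0, 0.0, -1.0]]
wrist_force: [0.6, 0.5, -2.1]
opening: 0.388
gripper_force: 40.0
time_s: 28.9
eef_pos: [0.4837, 0.2663, 0.3659]
tool_rot: [[-1.0, -0.0, 0.006], [-0.0, 1.0, 0.002], [-0.006, 0.002, -1.0]]
wrist_force: [0.1, -0.1, -0.5]
opening: 0.697
gripper_force: 0.0
time_s: 29.9
eef_pos: [0.5449, -0.216, 0.3616]
tool_rot: [[-1.0, 0.0, 0.001], [0.0, 1.0, -0.001], [-0.001, -0.001, -1.0]]
wrist_force: [0.8, 0.6, -0.2]
opening: 0.697
gripper_force: 0.0
time_s: 30.7
eef_pos: [0.5514, -0.2646, 0.2117]
tool_rot: [[-1.0, -0.001, 0.001], [-0.001, 1.0, -0.0], [-0.001, -0.0, -1.0]]
wrist_force: [0.8, 0.0, 0.8]
opening: 0.698
gripper_force: 0.0
(np.float64(315.50132619879935), np.float64(201.42415034154453)) (np.float64(387.46022937152827), np.float64(305.214996735716))
```

View pics/w8.png

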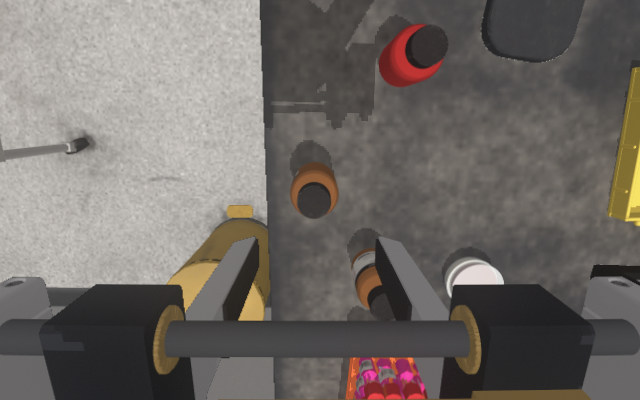

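w8 shows the amber cap at (314,200), as predicted. a2's cap is near (380,303).

```bash
python3 -m creep '{"increments": [[0,0,3,0],[0,0,4,0],[0,0,3,0],[0,0,1.5,0],[0,0,0.7,0],[0,0,0.2,0],[0,0,0,0],[0,0,0,0],[0,0,0,0]]}'
python3 -m creep '{"increments": [[0,0,0,0],[0,0,0,0],[0,0,0,0],[0,0,0,0],[0,0,0,0],[0,0,0,0],[0,0,0,0],[0,0,0,0],[0,0,0,0]]}' 1 40
python3 -m creep '{"increments": [[0,0,-1,0],[0,0,-2,0],[0,0,-3,0],[0,0,-4,0],[0,0,-4,0],[0,0,-4,0],[0,0,-4,0],[0,0,-2,0],[0,0,-1,0],[0,0,0,0]]}'
```

```text
time_s: 31.65
eef_pos: [0.5517, -0.2655, 0.0878]
tool_rot: [[-1.0, -0.0, 0.002], [-0.0, 1.0, -0.001], [-0.002, -0.001, -1.0]]
wrist_force: [0.8, -0.1, -0.3]
opening: 0.698
gripper_force: 0.0
time_s: 32.55
eef_pos: [0.551, -0.265, 0.0864]
tool_rot: [[-1.0, -0.0, -0.0], [-0.0, 1.0, -0.0], [0.0, -0.0, -1.0]]
wrist_force: [0.2, 0.5, -0.5]
opening: 0.318
gripper_force: 40.0
time_s: 33.55
eef_pos: [0.5513, -0.2652, 0.338]
tool_rot: [[-1.0, -0.0, 0.002], [-0.0, 1.0, -0.001], [-0.002, -0.001, -1.0]]
wrist_force: [0.4, -0.0, -0.5]
opening: 0.32
gripper_force: 40.0
```

```bash
python3 -m creep '{"increments": [[0,1,0,0],[0,2,0,0],[0,3,0,0],[0,4,0,0],[0,4.8,0,0],[0,4.8,0,0],[0,4.8,0,0],[0,4.8,0,0],[1,3.5,0,0],[1.5,2.5,0,0]]}'
python3 -m creep '{"increments": [[2,2,0,0],[2,1.5,0,0],[1.5,1,0,0],[0.5,0,0,0],[0,0,2,0],[0,0,4,0],[0,0,4,0],[0,0,3,0],[0,0,3,0],[0,0,2,0]]}'
python3 -m creep '{"increments": [[0,0,2,0],[0,0,1.5,0],[0,0,1,0],[0,0,0.5,0],[0,0,0,0],[0,0,0,0],[0,0,0,0]]}'
python3 - <<'E'
from h import *
v=snap('wrist','w9'); print([tuple(np.round(proj(v,p))) for p in [(.422,.085,.026),(.422,.183,.026),(.59,.085,.026),(.59,.183,.026)]])
E
```

```text
time_s: 34.55
eef_pos: [0.5242, 0.0907, 0.3347]
tool_rot: [[-1.0, -0.003, -0.003], [-0.003, 1.0, 0.001], [0.003, 0.001, -1.0]]
wrist_force: [-0.6, 0.5, -1.0]
opening: 0.317
gripper_force: 40.0
time_s: 35.55
eef_pos: [0.464, 0.1319, 0.1531]
tool_rot: [[-1.0, 0.0, -0.004], [0.0, 1.0, -0.0], [0.004, -0.0, -1.0]]
wrist_force: [-0.2, 0.2, -0.9]
opening: 0.319
gripper_force: 40.0
time_s: 36.25
eef_pos: [0.4667, 0.132, 0.1073]
tool_rot: [[-1.0, -0.0, 0.002], [-0.0, 1.0, 0.0], [-0.002, 0.0, -1.0]]
wrist_force: [0.3, -0.3, -1.3]
opening: 0.319
gripper_force: 40.0
[(np.float64(255.0), np.float64(155.0)), (np.float64(383.0), np.float64(155.0)), (np.float64(264.0), np.float64(344.0)), (np.float64(373.0), np.float64(344.0))]
```

View pics/w9.png

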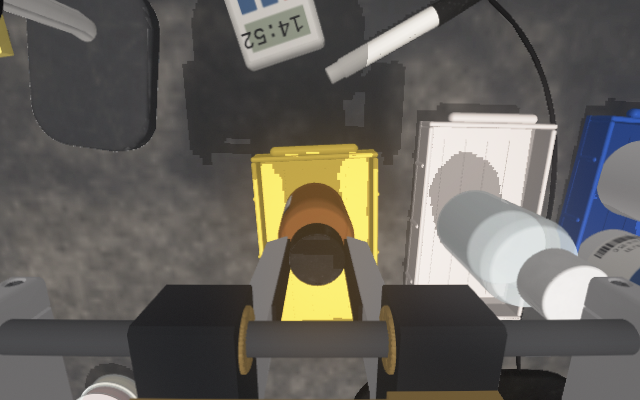

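w9 shows the amber bottle inside the yellow tray, with the tray's near corners at (252,157) and (378,155), as predicted. Clear is upright in white and a white bottle is in blue. I'll lower, release and hover over a2.

```bash
python3 -m creep '{"increments": [[0,0,0.8,0],[0,0,0.4,0],[0,0,0.2,0],[0,0,0.2,0],[0,0,0,0],[0,0,0,0]]}'
python3 -m creep '{"increments": [[0,0,0,0],[0,0,0,0],[0,0,0,0],[0,0,-1,0],[0,0,-3,0],[0,0,-4,0],[0,0,-5,0],[0,0,-5,0],[0,0,-4,0],[0,0,-2.5,0]]}' -0.4
python3 -m creep '{"increments": [[-2.34,-4.1,0,0],[-2.34,-4.1,0,0],[-2.34,-4.1,0,0],[-2.34,-4.1,0,0],[-2.34,-4.1,0,0],[-2.34,-4.1,0,0],[-2.34,-4.1,0,0],[-2.34,-4.1,0,0],[0,0,4,0]]}'
python3 -m creep '{"increments": [[0,0,4,0],[0,0,4,0],[0,0,0,0],[0,0,0,0]]}'
cat > d.py <<'E'
from h import *
import sys
v=snap('wrist',sys.argv[1]); u0,v0=proj(v,(.653,-.196,.1)); print('pred',u0,v0,read_state()['eef_pos'])
m=(v['image'].max(2)<62).astype(np.uint8)
n,l,s,c=cv2.connectedComponentsWithStats(m)
for i in range(1,n):
    if s[i,4]>150 and np.hypot(c[i,0]-u0,c[i,1]-v0)<60: print(s[i],c[i].round(1),atz(v,*c[i],.1).round(4))
print(v['image'][int(v0),int(u0)-40:int(u0)+41:5].tolist()); print(v['image'][int(v0)-40:int(v0)+41:5,int(u0)].tolist())
E
python3 d.py w10
```

```text
time_s: 36.9
eef_pos: [0.466, 0.132, 0.0904]
tool_rot: [[-1.0, 0.0, -0.0], [0.0, 1.0, 0.0], [0.0, 0.0, -1.0]]
wrist_force: [-0.9, 0.5, -1.1]
opening: 0.317
gripper_force: 40.0
time_s: 37.9
eef_pos: [0.4668, 0.1321, 0.3406]
tool_rot: [[-1.0, -0.0, 0.006], [-0.0, 1.0, 0.0], [-0.006, 0.0, -1.0]]
wrist_force: [0.3, -0.1, 0.5]
opening: 0.699
gripper_force: 0.0
time_s: 38.8
eef_pos: [0.6572, -0.2023, 0.3018]
tool_rot: [[-1.0, 0.005, 0.011], [0.005, 1.0, -0.007], [-0.011, -0.007, -1.0]]
wrist_force: [-0.7, -0.2, -0.2]
opening: 0.702
gripper_force: 0.0
time_s: 39.2
eef_pos: [0.6533, -0.196, 0.2164]
tool_rot: [[-1.0, -0.0, -0.0], [-0.0, 1.0, 0.0], [0.0, 0.0, -1.0]]
wrist_force: [1.0, 0.2, -0.3]
opening: 0.701
gripper_force: 0.0
pred 316.511845791417 200.33281520330135 [ 0.65431102 -0.19643259  0.21844613]
[299 184  31  22 289] [315.2 192.7] [ 0.646  -0.1972  0.1   ]
[[112, 107, 102], [112, 107, 102], [118, 113, 107], [112, 90, 75], [149, 96, 59], [62, 58, 56], [61, 58, 56], [63, 58, 57], [63, 59, 58], [61, 57, 56], [60, 55, 55], [143, 97, 64], [135, 89, 55], [113, 107, 102], [107, 102, 99], [107, 101, 98], [101, 97, 94]]
[[73, 69, 67], [109, 102, 97], [89, 69, 56], [137, 89, 55], [152, 100, 61], [43, 40, 39], [60, 56, 55], [64, 60, 60], [63, 59, 58], [62, 57, 56], [63, 58, 57], [64, 59, 57], [112, 105, 99], [124, 117, 111], [124, 116, 111], [88, 81, 77], [92, 84, 80]]
```

```bash
python3 - <<'E'
from h import *
a,v=load('scene0'),load('w8')
for z in (.03,.08): print([atz(a,*q,z).round(3).tolist() for q in [(338,310),(345,295),(360,270)]])
print([atz(v,*q,z).round(3).tolist() for q in [(350,358),(425,358)] for z in (.03,.08)])
E
python3 -m creep '{"increments": [[0,0,3,0],[0,0,4,0],[0,0,3,0],[0,0,1.8,0],[0,0,0.8,0],[0,0,0.2,0],[0,0,0,0],[0,0,0,0],[0,0,0,0]]}'
```

```text
[[0.736, -0.207, 0.03], [0.735, -0.165, 0.03], [0.742, -0.087, 0.03]]
[[0.743, -0.225, 0.08], [0.743, -0.186, 0.08], [0.749, -0.112, 0.08]]
[[0.771, -0.222, 0.03], [0.73, -0.228, 0.08], [0.771, -0.128, 0.03], [0.73, -0.147, 0.08]]
time_s: 40.15
eef_pos: [0.654, -0.1964, 0.089]
tool_rot: [[-1.0, -0.0, 0.002], [-0.0, 1.0, -0.001], [-0.002, -0.001, -1.0]]
wrist_force: [-0.2, 0.2, 0.4]
opening: 0.701
gripper_force: 0.0
```

```bash
python3 -m creep '{"increments": [[0,0,0,0],[0,0,0,0],[0,0,0,0],[0,0,0,0],[0,0,0,0],[0,0,0,0],[0,0,0,0],[0,0,0,0],[0,0,0,0]]}' 1 40
python3 -m creep '{"increments": [[0,0,-1,0],[0,0,-2,0],[0,0,-3,0],[0,0,-4,0],[0,0,-4,0],[0,0,-4,0],[0,0,-4,0],[0,0,-2,0],[0,0,-1,0],[0,0,0,0]]}'
python3 -m creep '{"increments": [[1,1,0,0],[2,2,0,0],[3,3,0,0],[3,3,0,0],[1.7,3.5,0,0],[0,4.5,0,0],[0,4.5,0,0],[0,4.5,0,0],[0,3.5,0,0],[0,2.5,0,0]]}'
python3 -m creep '{"increments": [[0,1.2,0,0],[0,0,2,0],[0,0,4,0],[0,0,4,0],[0,0,3,0],[0,0,3,0],[0,0,2,0],[0,0,2,0],[0,0,1.5,0],[0,0,1,0]]}'
python3 -m creep '{"increments": [[0,0,0.5,0],[0,0,0,0],[0,0,0,0],[0,0,0,0]]}'
```

```text
time_s: 41.05
eef_pos: [0.6532, -0.196, 0.0874]
tool_rot: [[-1.0, -0.0, -0.0], [-0.0, 1.0, 0.0], [0.0, 0.0, -1.0]]
wrist_force: [0.3, 0.1, -0.8]
opening: 0.319
gripper_force: 40.0
time_s: 42.05
eef_pos: [0.6536, -0.1961, 0.3392]
tool_rot: [[-1.0, -0.0, 0.002], [-0.0, 1.0, -0.001], [-0.002, -0.001, -1.0]]
wrist_force: [-0.1, -0.2, -1.1]
opening: 0.319
gripper_force: 40.0
time_s: 43.05
eef_pos: [0.5449, 0.1263, 0.335]
tool_rot: [[-1.0, -0.002, -0.004], [-0.002, 1.0, 0.0], [0.004, 0.0, -1.0]]
wrist_force: [0.5, 0.4, 0.1]
opening: 0.316
gripper_force: 40.0
time_s: 44.05
eef_pos: [0.5451, 0.1354, 0.1103]
tool_rot: [[-1.0, 0.001, -0.003], [0.001, 1.0, -0.0], [0.003, -0.0, -1.0]]
wrist_force: [-1.3, -0.5, -0.4]
opening: 0.318
gripper_force: 40.0
time_s: 44.45
eef_pos: [0.5469, 0.1361, 0.1085]
tool_rot: [[-1.0, -0.0, 0.002], [-0.0, 1.0, 0.0], [-0.002, 0.0, -1.0]]
wrist_force: [-0.3, 0.4, -1.3]
opening: 0.319
gripper_force: 40.0
```

Now I'll lower it 1.7 cm, release and raise, then check numerically that every bottle stands where it should (my viewing budget is used).

```bash
python3 -m creep '{"increments": [[0,0,0.8,0],[0,0,0.4,0],[0,0,0.2,0],[0,0,0.2,0],[0,0,0,0],[0,0,0,0]]}'
python3 -m creep '{"increments": [[0,0,0,0],[0,0,0,0],[0,0,0,0],[0,0,-1,0],[0,0,-3,0],[0,0,-4,0],[0,0,-5,0],[0,0,-5,0],[0,0,-4,0],[0,0,-2.5,0]]}' -0.4
python3 -m creep '{"increments": [[3,1,-1,0],[4,2,-2,0],[4,2,-2,0],[2,3,-1,0],[0,4,0,0],[0,4,0,0],[0,0,0,0],[0,0,0,0]]}'
python3 - <<'E'
from h import *
v=snap('wrist','w11'); I=cv2.cvtColor(v['image'],cv2.COLOR_RGB2HSV)
def comp(m,zs,lab,lo,hi=9000):
    n,l,s,c=cv2.connectedComponentsWithStats(m.astype(np.uint8))
    for i in range(1,n):
        if lo<s[i,4]<hi: print(lab,s[i].tolist(),c[i].round(0),*[atz(v,*c[i],z).round(3) for z in zs])
R=v['image'].astype(int)
print(read_state()['eef_pos'])
comp((I[...,0]>100)&(I[...,0]<125)&(I[...,1]>120),[.129],'blue',200)
comp(R.max(2)<70,[.104],'dark',300)
comp((I[...,0]<16)&(I[...,1]>90)&(I[...,2]<190),[.05],'brown',150)
for n,p in dict(b1=(.52,.392),b2=(.441,.4),cl=(.483,.266),a1=(.466,.132),a2=(.546,.136)).items():
    h={'b':.129,'c':.134,'a':.104}[n[0]]; u=proj(v,(*p,h)); print(n,np.round(u),R[int(u[1]),int(u[0])] if 0<u[1]<400 and 0<u[0]<640 else None)
E
```

```text
time_s: 45.05
eef_pos: [0.5462, 0.136, 0.0914]
tool_rot: [[-1.0, 0.0, 0.0], [0.0, 1.0, 0.0], [-0.0, 0.0, -1.0]]
wrist_force: [0.4, 0.1, -0.3]
opening: 0.318
gripper_force: 40.0
time_s: 46.05
eef_pos: [0.5471, 0.1361, 0.3419]
tool_rot: [[-1.0, -0.0, 0.007], [-0.0, 1.0, 0.0], [-0.007, 0.0, -1.0]]
wrist_force: [-0.6, 1.2, 0.1]
opening: 0.697
gripper_force: 0.0
time_s: 46.85
eef_pos: [0.4158, 0.2963, 0.3969]
tool_rot: [[-1.0, -0.002, 0.0], [-0.002, 1.0, -0.0], [-0.0, -0.0, -1.0]]
wrist_force: [0.2, 0.2, 0.2]
opening: 0.7
gripper_force: 0.0
[0.41611303 0.2956649  0.39688226]
blue [344, 145, 70, 106, 2079] [369. 182.] [0.427 0.366 0.129]
blue [379, 180, 28, 61, 895] [394. 200.] [0.452 0.402 0.129]
dark [251, 72, 82, 79, 417] [288. 100.] [0.321 0.258 0.104]
dark [0, 82, 169, 152, 5762] [ 33. 149.] [ 0.386 -0.101  0.104]
dark [125, 89, 44, 75, 337] [139. 123.] [0.351 0.055 0.104]
brown [539, 103, 14, 76, 249] [544. 140.] [0.375 0.646 0.05 ]
brown [532, 105, 12, 63, 174] [535. 136.] [0.37  0.632 0.05 ]
brown [603, 104, 21, 21, 183] [613. 113.] [0.333 0.747 0.05 ]
brown [22, 152, 34, 32, 802] [ 38. 168.] [ 0.42  -0.144  0.05 ]
brown [194, 179, 39, 35, 677] [217. 193.] [0.46  0.138 0.05 ]
brown [201, 225, 37, 39, 522] [221. 241.] [0.541 0.139 0.05 ]
b1 [384. 247.] [129 127 129]
b2 [393. 192.] [ 81 123 193]
cl [294. 223.] [252 251 250]
a1 [203. 205.] [79 70 58]
a2 [210. 256.] [72 65 58]
```

```bash
python3 -m creep '{"increments": [[0,4,0,0],[0,4,0,0],[0,4,0,0],[0,0,0,0],[0,0,0,0],[0,0,0,0],[0,0,0,0]]}'
python3 - <<'E'
from h import *
v=snap('wrist','w12');b=snap('side','sd12');a=snap('scene','s12')
for n,p in dict(b1=(.52,.392),b2=(.441,.4),cl=(.483,.266)).items():
    h={'b':.129,'c':.134}[n[0]]; u=proj(v,(*p,h)); i,j=int(u[1]),int(u[0]); print(n,np.round(u),[v['image'][i+d,j+e].tolist() for d,e in((0,0),(5,0),(-5,0),(0,8),(0,-8),(0,30))])
I=cv2.cvtColor(v['image'],cv2.COLOR_RGB2HSV); m=((I[...,0]>100)&(I[...,0]<125)&(I[...,1]>100)).astype(np.uint8)
n,l,s,c=cv2.connectedComponentsWithStats(m)
for i in range(1,n):
    if s[i,4]>120: print(s[i],c[i].round(),atz(v,*c[i],.129).round(3))
# dish, red unchanged?
for k,(o,q,bx) in dict(dishscene=(load('scene0'),a,(240,280,322,356)),redscene=(load('scene0'),a,(230,262,224,248)),dishside=(load('side0'),b,(215,240,378,408)),redside=(load('side0'),b,(262,318,320,350))).items():
    y0,y1,x0,x1=bx; print(k,np.abs(o['image'][y0:y1,x0:x1].astype(int)-q['image'][y0:y1,x0:x1]).mean().round(1))
E
```

```text
time_s: 47.6
eef_pos: [0.4167, 0.4147, 0.397]
tool_rot: [[-1.0, 0.002, 0.001], [0.002, 1.0, 0.0], [-0.001, 0.0, -1.0]]
wrist_force: [0.9, 0.6, 0.5]
opening: 0.701
gripper_force: 0.0
b1 [301. 246.] [[80, 121, 192], [80, 120, 191], [81, 122, 191], [82, 124, 195], [83, 121, 189], [59, 95, 179]]
b2 [306. 191.] [[79, 120, 189], [85, 124, 191], [80, 119, 187], [81, 123, 192], [79, 117, 183], [69, 105, 193]]
cl [208. 222.] [[245, 244, 242], [245, 243, 241], [245, 244, 241], [246, 244, 242], [246, 244, 242], [246, 242, 238]]
[ 275  144   66  108 2769] [309. 187.] [0.435 0.404 0.129]
[292 177  28  29 646] [306. 191.] [0.441 0.4   0.129]
[288 229  26  30 633] [301. 243.] [0.516 0.392 0.129]
dishscene 4.8
redscene 4.0
dishside 2.3
redside 6.2
```

```bash
python3 -c "
from station import *
print(job_done())"
```

```text
the job is handed in; nothing more can be done
None
```

I handed the job in at about 48 s: both blue-capped bottles are in the blue tray, both brown ones in the yellow tray and the clear one in the white tray. Camera checks after the last release found every cap or bottle at its slot, with the dishes and the red look-alike unmoved.

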